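# Build up a chain-drive shaft on its axle stand

### The job

Thread the four loose steel parts onto the upright axle of the bench stand, one at a time and in this order from the bottom: the big chain wheel, the narrow spacer sleeve, the small chain wheel, and the flat wide collar on top. Both wheels go on with their hubs up, and every part must lie flat on the one below. Leave the oil can, the screwdriver and the bin of bolts where they are.

Things in the scene. Friction and masses are not known exactly. Their poses are not given: they have to be found in the camera images.
- stand: Axle stand, fixed to the bench: round grey foot 110 mm across whose top narrows to a flat shoulder 36 mm across, 20 mm above the bench; from its middle rises a bare steel axle, 16 mm thick, straight up to 80 mm above the bench and then a tapered nose to its end, 89 mm above the bench (7 mm across there). Origin: centre of the underside, on the axle's line; z up. The first part rests on the shoulder.
- big_wheel: Steel chain wheel (sprocket) with 20 teeth: toothed plate 100 mm across and 6 mm thick at the bottom, with a plain round hub 44 mm across standing 14 mm above it (20 mm high in all) and a 22 mm bore right through. About 0.35 kg. It starts hub up. Origin: on the axis, at the underside of the plate; z along the axis towards the hub. Grip it by the hub, from above.
- sleeve: Plain steel spacer sleeve (short tube): 32 mm across, 20 mm high, 22 mm bore. About 0.07 kg. It starts standing on end. Origin: its centre, 10 mm above its lower end; z along its axis. Either end may be up.
- small_wheel: Steel chain wheel with 14 teeth: toothed plate 68 mm across and 6 mm thick at the bottom, with a plain round hub 40 mm across standing 12 mm above it (18 mm high in all) and a 22 mm bore right through. About 0.18 kg. It starts hub up. Origin: on the axis, at the underside of the plate; z along the axis towards the hub. Grip it by the hub, from above.
- collar: Flat steel clamp collar: plain ring 54 mm across, 12 mm high, 22 mm bore, with a dark saw slit marked on its faces. About 0.12 kg. It starts lying flat. Origin: its centre, 6 mm above its lower face; z along its axis. Either face may be up.
- can: Bystander: upright oil can, 60 mm across, 150 mm high, loose. Origin: centre of its underside. Not to be moved.
- screwdriver: Bystander: screwdriver 200 mm long lying on the bench along its own x axis, loose. Not to be moved.
- parts_bin: Bystander: blue open bin of bolts, 100 x 90 mm, 55 mm high, loose, beyond the parts. Origin: centre of its underside. Not to be moved.
Mind the look-alikes: they are no part of the job. Leave any purple or yellow look-alike of the sleeve alone.

How it is judged:
By the outcome, as a careful person would: the job done as asked, in the order asked, and still so for the second after the job is handed in, with the robot touching nothing.
It also fails if it takes over 104 s, if anything falls off the work surface, if the arm or the gripper's body presses on something with over 40 N, if the wrist force passes 120 N, or if a joint passes its speed limit or range.

### The arm

A 6-joint arm with a two-finger parallel gripper is mounted at the origin on the work surface. World frame = base frame: x ahead of the robot, y to its left, z up, the work surface at z = 0. Lengths are in m, angles in rad, forces in N, time in s.
With the tool pointing down it reaches from about 0.375 to 0.975 m from the base axis. Payload 3.8 kg.
Tool frame: the origin (TCP) lies midway between the tips of the shut fingers; the grasp point (between the pads) lies 19 mm behind it; z points along the fingers, y is the line along which they close (so a half turn about z gives the same grasp; the last joint's range is limited). The gripper opens to 85 mm and grips with 20 to 120 N. Pads are 22 mm wide; open, the fingers measure 114 mm over their backs; the gripper's body (76 mm by 85 mm) begins 54 mm behind the grasp point. The pads swing forward as they close: fully open they stand 13 mm farther back than shut.
Start: joints at [-1.233, 0.264, 1.604, -0, 1.274, -0.037], TCP at [0.247, -0.628, 0.231] pointing down, gripper open.
Joint ranges: [-2.63, 2.63], [-0.94, 2.18], [0.31, 2.57], [-1.31, 4.45], [0, 2.66], [-2.55, 2.55]. Speed limits (rad/s): [2.57, 2.57, 3.14, 3.14, 3.14, 3.14].

### API

Orientations are given as a rotation vector (axis times angle).
In Python, from workcell import read_state, vision, ticket gives the robot as it stands. The module is installed in compiled form; this text tells all that it offers.
- The arm moves only by the tool jog_arm, never from a script. Its arguments are lists of equal length, an entry for each row: "turn": the turn, a rotation vector about the tool's x, y, z in rad, a list of three; "delta_pos": the shift along the tool's x, y, z in m, a list of three; "gripper": the finger opening in m, from 0 to 0.0854. In form: {"turn": [[rx, ry, rz], ...], "delta_pos": [[dx, dy, dz], ...], "gripper": [gripper, ...]}. A call has 1 to 20 rows; each row shifts and turns the commanded pose from where the row before left it, along the tool's axes as they then stand; what a row does not reach is not made up. A row lasts 1/12 s, in which the tool goes at most 41.7 mm and 7.16 degrees, less where a joint would pass 70% of its speed; a pose out of reach is approached as far as the arm can. A call with a gripper value outside its range is refused whole. The fingers move at their own pace and stop on an object; "grip_force" is the grip in N (left out, the last holds). Time passes only in rows, so rows that do not move let the fingers close. It gives the time, the measured TCP pose, the force, the opening and the grip force at its end, in the units of the state.
- read_state(): the state, without advancing time (a new reading comes with each control period).
- vision.read_camera(name): name is "side" or "top"; returns the picture (420x560x3 uint8, red, green, blue); there is no depth.
- vision.calibration(name): a dict with "vfov" (degrees; the focal length in pixels is half the picture's height over the tangent of half this angle, whatever the lens; pixels are square), "cx", "cy" (the principal point, pixels), "R" (3x3) and "t" (3): a world point X has camera coordinates R X + t. Camera axes: x right, y down, z forward; pixel columns grow to the right and rows downward; lengths in m; the calibration is good to about 2 mm. A picture is of the moment at which its call begins. calibration takes no time and is no camera call.
- ticket.finish_job(): hands the job in; it is judged then, once.
The state is a dict: "time": time; "q": joint angles; "joint_vel": joint speeds; "joint_torque": joint torques, N m; "tool_pos": TCP position; "tcp_rot": TCP orientation; "wrist_force": force on the tool from outside, world axes, zero at the start; "torque": the same for the moment, N m; "width": opening from 0.0 (shut) to 1.0 (fully open); "grip_force": force on a finger pad.
Only numpy, scipy, OpenCV 4.12 (cv2) and the standard library are available. Lean on these libraries where they do the work, as an engineer would, in place of code of your own. Each camera call takes 0.05 s, during which the arm holds its last target. There are 200 camera calls.

## Working session

There is one attempt and no reset: what is moved stays moved. The work goes in short steps, Python scripts to look and compute and a tool call to move; the robot and the scene stay as the last step left them, time stands still between calls to the robot, and variables do not carry over. Pictures are saved under pics/ and viewed, at most 14 in all, crops included, and the job is handed in when it is done.

Besides the shell and the picture viewer there is one more tool, called after ">>>" by a JSON object that holds its "name" and its "arguments", one argument or row to a line. jog_arm: Moves the arm, as the interface text tells. Its arguments: {"type":"object","properties":{"turn":{"type":"array","items":{"type":"array","items":{"type":"number"}}},"delta_pos":{"type":"array","items":{"type":"array","items":{"type":"number"}}},"gripper":{"type":"array","items":{"type":"number"}},"grip_force":{"type":"number"}},"required":["turn","delta_pos","gripper"]}

```bash
mkdir -p pics; python3 - <<'E'
from workcell import read_state, vision
import cv2
for n in("top","side"):
    im=vision.read_camera(n); cv2.imwrite(f"pics/{n}0.png",im[:,:,::-1])
    c=vision.calibration(n); print(n,c)
s=read_state(); print(s)
E
```

```text
top {'vfov': 47.57132194159348, 'cx': 270.3556332574031, 'cy': 209.89430594803588, 'R': array([[ 0.00679473, -0.99987152, -0.0145178 ],
       [-0.99293671, -0.00502646, -0.11853872],
       [ 0.11845052,  0.0152207 , -0.99284329]]), 't': array([0.01208072, 0.5774271 , 1.01365937])}
side {'vfov': 44.264440979674156, 'cx': 275.0444166568245, 'cy': 205.28909767162529, 'R': array([[-0.75404428, -0.65682087, -0.00189138],
       [-0.34596907,  0.39962428, -0.84888505],
       [ 0.55832126, -0.63944256, -0.52857411]]), 't': array([0.40639793, 0.249109  , 0.78094708])}
{'time': 0.1, 'q': array([-1.23288854e+00,  2.64687561e-01,  1.60525955e+00, -6.44706497e-06,
        1.27371141e+00, -3.69092320e-02]), 'joint_vel': array([-0.00028294, -0.00242801, -0.00302487, -0.00074593,  0.00068188,
        0.0005012 ]), 'joint_torque': array([ 1.41748929e-03, -5.16706252e+01, -3.68589807e+01,  9.72699894e-06,
        6.34247568e-03,  2.59180888e-05]), 'tool_pos': array([ 0.24688575, -0.62750481,  0.23006803]), 'tcp_rot': array([-3.08457807e+00, -5.84943380e-01,  4.95784814e-04]), 'wrist_force': array([0.09175223, 0.4895109 , 0.31594045]), 'torque': array([-0.0206155 , -0.02537876,  0.00021095]), 'grip_force': 0.0, 'width': 1.0014723229113538}
```

View pics/top0.png

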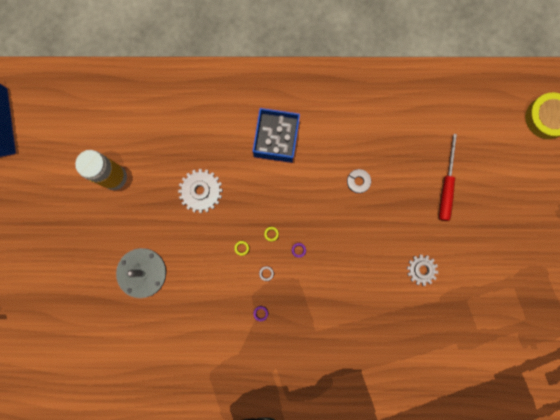

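View pics/side0.png

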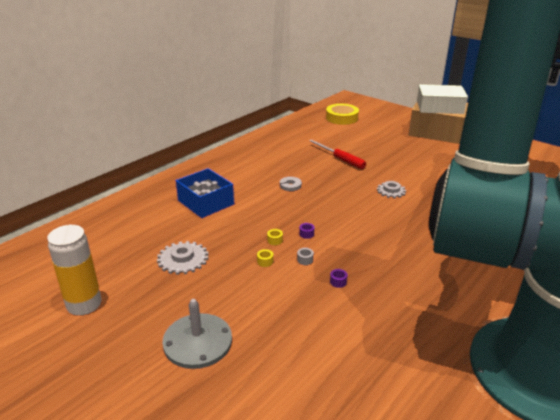

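The top view shows the big wheel at (200,190), collar (359,181), small wheel (423,270), can (90,165), bin (277,135), screwdriver (448,180), and the stand (141,273) with its axle nose near (132,272). Candidates for the sleeve are the steel ring (266,273), yellow rings (241,248) and (271,234), and purple rings (298,250) and (261,313). By the description I take the steel one at (266,273).

```bash
cat > h.py <<'E'
from workcell import read_state, vision
import cv2, numpy as np
from scipy.spatial.transform import Rotation as Ro
def cal(n):
    c=vision.calibration(n); f=210/np.tan(np.radians(c["vfov"]/2)); return f,c["cx"],c["cy"],np.array(c["R"]),np.array(c["t"])
def ray(n,uv,z):
    f,cx,cy,R,t=cal(n); o=-R.T@t; d=R.T@np.array([(uv[0]-cx)/f,(uv[1]-cy)/f,1]); return o+d*(z-o[2])/d[2]
def proj(n,X):
    f,cx,cy,R,t=cal(n); p=R@np.array(X)+t; return np.array([f*p[0]/p[2]+cx,f*p[1]/p[2]+cy])
def snap(n,name):
    im=vision.read_camera(n)[:,:,::-1].copy(); cv2.imwrite(f"pics/{name}.png",im); return im
def steel(im,smax=70,vmin=70):
    h=cv2.cvtColor(im,cv2.COLOR_BGR2HSV); return ((h[...,1]<smax)&(h[...,2]>vmin)).astype(np.uint8)
def blob(m,seed,r):
    """outer contour near the seed, in a window of r pixels"""
    w=np.zeros_like(m); cv2.circle(w,tuple(map(int,seed)),r,1,-1)
    cs,_=cv2.findContours(m*w,cv2.RETR_EXTERNAL,cv2.CHAIN_APPROX_NONE)
    return max(cs,key=cv2.contourArea)
def centre(n,c,z):
    """silhouette outline cast on the plane z: fitted circle centre & size"""
    P=np.array([ray(n,p,z)[:2] for p in c[:,0,:]],np.float32)
    e=cv2.minEnclosingCircle(P); f=cv2.fitEllipse(P)
    return np.round(e[0],4),round(2*e[1],4),np.round(f[0],4),np.round(f[1],4)
E
python3 - <<'E'
from h import *
S={"top":dict(big=((200,190),30,.006),sleeve=((266,273),14,.02),small=((423,270),24,.006),collar=((359,181),20,.012),foot=((141,273),32,.01)),
"side":dict(big=((182,257),34,.006),sleeve=((305,256),13,.01),small=((391,189),22,.006),collar=((290,184),16,.012))}
for n in S:
    im=cv2.imread(f"pics/{n}0.png"); m=steel(im)
    for k,(s,r,z) in S[n].items(): print(n,k,*centre(n,blob(m,s,r),z))
im=cv2.imread("pics/top0.png")
a=cv2.resize(im[225:330,95:305],None,fx=3.5,fy=3.5,interpolation=cv2.INTER_CUBIC)
cv2.imwrite("pics/crop0.png",a)
E
```

```text
top big [0.6244 0.1761] 0.0998 [0.6241 0.1764] [0.0912 0.0917]
top sleeve [0.4389 0.0242] 0.0306 [0.439  0.0242] [0.0281 0.029 ]
top small [ 0.4488 -0.3215] 0.0661 [ 0.4492 -0.3213] [0.0592 0.0594]
top collar [ 0.6473 -0.183 ] 0.0531 [ 0.647  -0.1829] [0.0505 0.0512]
top foot [0.4383 0.3034] 0.1089 [0.4384 0.3034] [0.1057 0.1073]
side big [0.6238 0.1799] 0.1018 [0.6227 0.1799] [0.0925 0.0942]
side sleeve [0.4415 0.0246] 0.05 [0.4409 0.0241] [0.029  0.0508]
side small [ 0.4514 -0.3205] 0.0749 [ 0.4503 -0.3201] [0.0607 0.0691]
side collar [ 0.6423 -0.1746] 0.0647 [ 0.6433 -0.1753] [0.05   0.0616]
```

View pics/crop0.png

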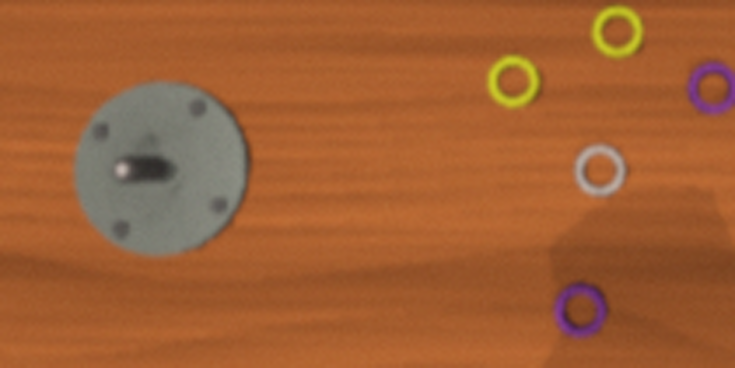

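The crop confirms it: plain steel ring at crop (600,170), yellow rings at (514,82) and (617,31), purple rings at (712,88) and (581,310). The axle nose is at crop (122,169), i.e. pixel (129.9,273.3).

```bash
python3 - <<'E'
from h import *
im=cv2.imread("pics/top0.png")
g=cv2.cvtColor(im,cv2.COLOR_BGR2GRAY)
w=g[264:283,122:138]; y,x=np.where(w>w.max()-50); tip=(x.mean()+122,y.mean()+264); print(tip,ray("top",tip,.089))
ims=cv2.imread("pics/side0.png"); gs=cv2.cvtColor(ims,cv2.COLOR_BGR2GRAY)
# side axle column midline vs height
h=cv2.cvtColor(ims,cv2.COLOR_BGR2HSV)
for r in range(294,328,4):
    c=np.where(h[r,170:220,1]<80)[0]+170
    print(r,c.min() if len(c) else 0,c.max() if len(c) else 0)
for z in (.02,.08,.089): print(z,"side",proj("side",(.4383,.3034,z)),"top",proj("top",(.4383,.3034,z)))
for n in("top","side"): print(n,"cam",-cal(n)[3].T@cal(n)[4])
s=read_state();print(Ro.from_rotvec(s["tcp_rot"]).as_matrix().round(3))
E
```

```text
(np.float64(129.0), np.float64(273.0)) [0.43839363 0.30510825 0.089     ]
294 0 0
298 0 0
302 190 196
306 189 197
310 190 198
314 190 208
318 181 219
322 174 219
326 170 219
0.02 side [197.43400699 332.1521435 ] top [139.44357002 272.64260985]
0.08 side [194.24161615 303.93315321] top [131.1534894  272.99510487]
0.089 side [193.74049836 299.50354584] top [129.82321262 273.05166836]
top cam [ 4.53198004e-01 -4.47018266e-04  1.07502776e+00]
side cam [-0.04339332  0.66675143  0.62502197]
[[ 0.931  0.366 -0.001]
 [ 0.366 -0.931  0.002]
 [ 0.    -0.002 -1.   ]]
```

>>> {"name": "jog_arm", "arguments": {
  "turn": [
    [0, 0, 0.1247],
    [0, 0, 0.1247],
    [0, 0, 0.1247],
    [0, 0, 0]
  ],
  "delta_pos": [
    [0, 0, 0],
    [0, 0, 0],
    [0, 0, 0],
    [0, 0, 0]
  ],
  "gripper": [0.065, 0.065, 0.065, 0.065],
  "grip_force": 60
}}

```text
time: 0.43
tool_pos: [0.247, -0.6277, 0.2305]
tcp_rot: [-3.14, 0.004, 0.001]
wrist_force: [1.0, 0.4, 0.2]
width: 0.761
grip_force: 0.0
```

Axle at (0.438, 0.304), which both views support. Moving to the big wheel at (0.624, 0.177).

>>> {"name": "jog_arm", "arguments": {
  "turn": [
    [0, 0, 0],
    [0, 0, 0],
    [0, 0, 0],
    [0, 0, 0],
    [0, 0, 0],
    [0, 0, 0],
    [0, 0, 0],
    [0, 0, 0],
    [0, 0, 0],
    [0, 0, 0],
    [0, 0, 0],
    [0, 0, 0],
    [0, 0, 0],
    [0, 0, 0],
    [0, 0, 0],
    [0, 0, 0],
    [0, 0, 0],
    [0, 0, 0],
    [0, 0, 0],
    [0, 0, 0]
  ],
  "delta_pos": [
    [0.0145, -0.031, 0],
    [0.0145, -0.031, 0],
    [0.0145, -0.031, 0],
    [0.0145, -0.031, 0],
    [0.0145, -0.031, 0],
    [0.0145, -0.031, 0],
    [0.0145, -0.031, 0],
    [0.0145, -0.031, 0],
    [0.0145, -0.031, 0],
    [0.0145, -0.031, 0],
    [0.0145, -0.031, 0],
    [0.0145, -0.031, 0],
    [0.0145, -0.031, 0],
    [0.0145, -0.031, 0],
    [0.0145, -0.031, 0],
    [0.0145, -0.031, 0],
    [0.0145, -0.031, 0],
    [0.0145, -0.031, 0],
    [0.0145, -0.031, 0],
    [0, 0, 0]
  ],
  "gripper": [0.065, 0.065, 0.065, 0.065, 0.065, 0.065, 0.065, 0.065, 0.065, 0.065, 0.065, 0.065, 0.065, 0.065, 0.065, 0.065, 0.065, 0.065, 0.065, 0.065]
}}

```text
time: 2.1
tool_pos: [0.5239, -0.034, 0.2312]
tcp_rot: [-3.139, -0.014, -0.002]
wrist_force: [-0.0, 1.1, 0.1]
width: 0.764
grip_force: 0.0
```

>>> {"name": "jog_arm", "arguments": {
  "turn": [
    [0, 0, 0],
    [0, 0, 0],
    [0, 0, 0],
    [0, 0, 0],
    [0, 0, 0],
    [0, 0, 0],
    [0, 0, 0],
    [0, 0, 0],
    [0, 0, 0],
    [0, 0, 0],
    [0, 0, 0],
    [0, 0, 0],
    [0, 0, 0],
    [0, 0, 0],
    [0, 0, 0],
    [0, 0, 0]
  ],
  "delta_pos": [
    [0.0143, -0.0301, 0],
    [0.0143, -0.0301, 0],
    [0.0143, -0.0301, 0],
    [0.0143, -0.0301, 0],
    [0.0143, -0.0301, 0],
    [0.0143, -0.0301, 0],
    [0.0143, -0.0301, 0],
    [0, 0, 0.02],
    [0, 0, 0.03],
    [0, 0, 0.03],
    [0, 0, 0.03],
    [0, 0, 0.03],
    [0, 0, 0.03],
    [0, 0, 0.02],
    [0, 0, 0],
    [0, 0, 0]
  ],
  "gripper": [0.065, 0.065, 0.065, 0.065, 0.065, 0.065, 0.065, 0.065, 0.065, 0.065, 0.065, 0.065, 0.065, 0.065, 0.065, 0.065]
}}

```text
time: 3.43
tool_pos: [0.6206, 0.1709, 0.0396]
tcp_rot: [3.14, 0.004, -0.006]
wrist_force: [0.3, 0.2, 0.7]
width: 0.76
grip_force: 0.0
```

```bash
python3 - <<'E'
from h import *
a=snap("side","s1"); cv2.imwrite("pics/s1c.png",cv2.resize(a[130:310,80:300],None,fx=3.3,fy=3.3,interpolation=cv2.INTER_CUBIC))
print(read_state()["tool_pos"])
E
```

```text
[0.62239601 0.17144163 0.04164097]
```

View pics/s1c.png

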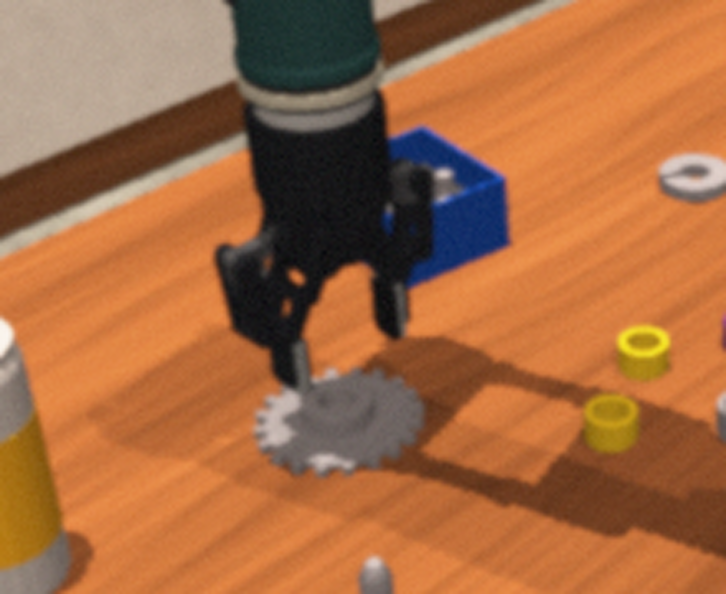

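The crop shows the open fingers straddling the big wheel's hub (crop (340,405)), clear of the can and the bin. Shifting +5.5 mm in y and going down.

>>> {"name": "jog_arm", "arguments": {
  "turn": [
    [0, 0, 0],
    [0, 0, 0],
    [0, 0, 0],
    [0, 0, 0],
    [0, 0, 0]
  ],
  "delta_pos": [
    [0.002, -0.0055, 0],
    [0, 0, 0.015],
    [0, 0, 0.01],
    [0, 0, 0.007],
    [0, 0, 0]
  ],
  "gripper": [0.065, 0.065, 0.065, 0.065, 0.065]
}}

```text
time: 3.9
tool_pos: [0.6231, 0.1772, 0.0082]
tcp_rot: [3.141, 0.002, -0.003]
wrist_force: [-1.3, -0.2, 0.5]
width: 0.761
grip_force: 0.0
```

>>> {"name": "jog_arm", "arguments": {
  "turn": [
    [0, 0, 0],
    [0, 0, 0],
    [0, 0, 0],
    [0, 0, 0],
    [0, 0, 0],
    [0, 0, 0]
  ],
  "delta_pos": [
    [0, 0, 0],
    [0, 0, 0],
    [0, 0, 0],
    [0, 0, 0],
    [0, 0, 0],
    [0, 0, 0]
  ],
  "gripper": [0.03, 0.03, 0.03, 0.03, 0.03, 0.03],
  "grip_force": 70
}}

```text
time: 4.4
tool_pos: [0.6248, 0.1774, 0.0104]
tcp_rot: [-3.141, -0.001, -0.002]
wrist_force: [-1.9, -0.7, 5.6]
width: 0.47
grip_force: 71.7
```

>>> {"name": "jog_arm", "arguments": {
  "turn": [
    [0, 0, 0],
    [0, 0, 0],
    [0, 0, 0],
    [0, 0, 0]
  ],
  "delta_pos": [
    [0, 0, -0.02],
    [0, 0, -0.03],
    [0, 0, -0.03],
    [0, 0, 0]
  ],
  "gripper": [0.03, 0.03, 0.03, 0.03]
}}

```text
time: 4.73
tool_pos: [0.6283, 0.1784, 0.0952]
tcp_rot: [-3.139, -0.001, -0.015]
wrist_force: [2.5, 0.4, -2.5]
width: 0.471
grip_force: 72.4
```

```bash
python3 - <<'E'
from h import *
a=snap("side","s2"); cv2.imwrite("pics/s2c.png",cv2.resize(a[130:310,80:300],None,fx=3.3,fy=3.3,interpolation=cv2.INTER_CUBIC))
s=read_state();print(s["tool_pos"],s["width"],s["wrist_force"],s["torque"])
E
```

```text
[0.62716979 0.17812547 0.09271511] 0.4699010129253336 [ 1.24750778  0.35132028 -3.17926497] [ 0.01342279 -0.00463088  0.03011205]
```

View pics/s2c.png

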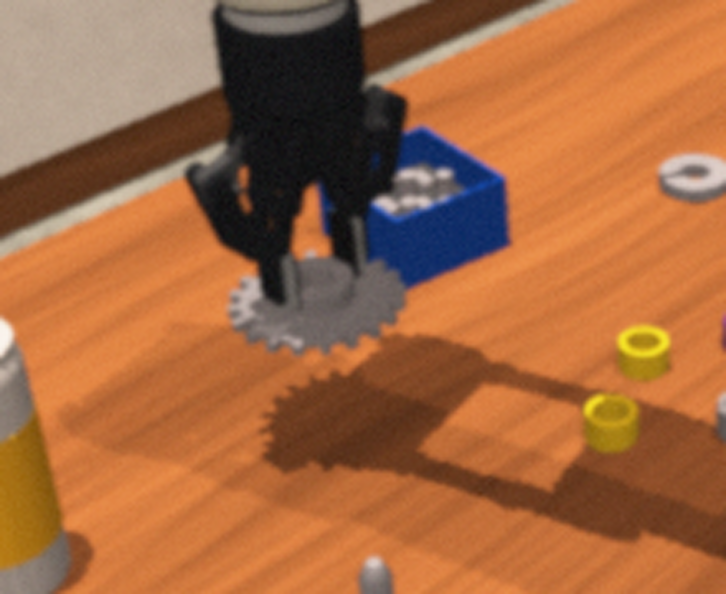

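The crop shows the wheel held level by its hub, well off the bench. Moving it over the axle.

>>> {"name": "jog_arm", "arguments": {
  "turn": [
    [0, 0, 0],
    [0, 0, 0],
    [0, 0, 0],
    [0, 0, 0],
    [0, 0, 0],
    [0, 0, 0],
    [0, 0, 0],
    [0, 0, 0],
    [0, 0, 0],
    [0, 0, 0],
    [0, 0, 0],
    [0, 0, 0],
    [0, 0, 0]
  ],
  "delta_pos": [
    [0, 0, -0.02],
    [0, 0, -0.02],
    [-0.0236, -0.0157, 0],
    [-0.0236, -0.0157, 0],
    [-0.0236, -0.0157, 0],
    [-0.0236, -0.0157, 0],
    [-0.0236, -0.0157, 0],
    [-0.0236, -0.0157, 0],
    [-0.0236, -0.0157, 0],
    [-0.0236, -0.0157, 0],
    [0, 0, 0],
    [0, 0, 0],
    [0, 0, 0]
  ],
  "gripper": [0.03, 0.03, 0.03, 0.03, 0.03, 0.03, 0.03, 0.03, 0.03, 0.03, 0.03, 0.03, 0.03]
}}

```text
time: 5.87
tool_pos: [0.4344, 0.3022, 0.1275]
tcp_rot: [3.14, 0.002, -0.003]
wrist_force: [0.4, 0.9, -3.4]
width: 0.47
grip_force: 72.3
```

```bash
python3 - <<'E'
from h import *
P=[]
for i in range(3):
    a=snap("side","s3"); P.append(read_state()["tool_pos"])
print(np.mean(P,0),np.ptp(P,0)); b=snap("top","t3")
z=np.mean(P,0)[2]-.010
m=steel(b,70,90); u=proj("top",(.438,.304,z)); print(u,centre("top",blob(m,u,45),z+.006))
A=cv2.resize(a[200:370,100:300],(400,340)); B=cv2.resize(b[190:360,20:220],(400,340))
cv2.imwrite("pics/c3.png",np.hstack([A,B]))
E
```

```text
[0.43544796 0.30211698 0.12827171] [7.26928950e-04 4.05822353e-05 7.26349528e-04]
[125.01899956 273.39218758] (array([0.4746, 0.2867]), 0.0944, array([0.4693, 0.2826]), array([0.0348, 0.0893]))
```

View pics/c3.png

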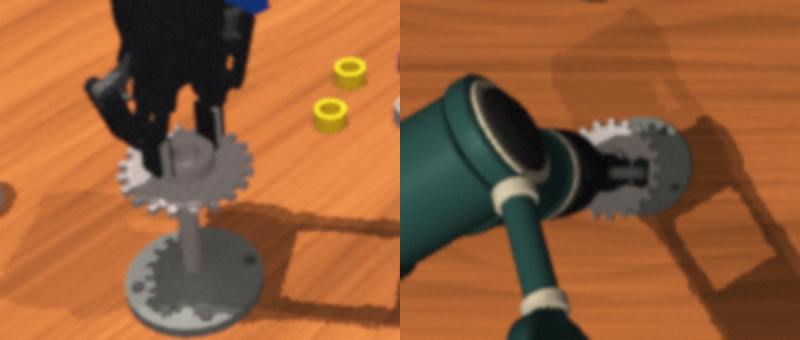

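The left half shows the wheel's hub (188,155) right above the axle (190,230). In the right half the gripper covers the bore. Correct 3 mm/2 mm and lower in steps.

>>> {"name": "jog_arm", "arguments": {
  "turn": [
    [0, 0, 0],
    [0, 0, 0],
    [0, 0, 0],
    [0, 0, 0],
    [0, 0, 0],
    [0, 0, 0],
    [0, 0, 0]
  ],
  "delta_pos": [
    [0.0028, -0.002, 0],
    [0, 0, 0],
    [0, 0, 0.012],
    [0, 0, 0.012],
    [0, 0, 0.012],
    [0, 0, 0.012],
    [0, 0, 0]
  ],
  "gripper": [0.03, 0.03, 0.03, 0.03, 0.03, 0.03, 0.03]
}}

```text
time: 6.65
tool_pos: [0.4352, 0.303, 0.077]
tcp_rot: [3.138, 0.001, -0.01]
wrist_force: [-1.8, 0.7, -4.8]
width: 0.473
grip_force: 72.3
```

>>> {"name": "jog_arm", "arguments": {
  "turn": [
    [0, 0, 0],
    [0, 0, 0],
    [0, 0, 0],
    [0, 0, 0],
    [0, 0, 0],
    [0, 0, 0]
  ],
  "delta_pos": [
    [0.001, 0, 0],
    [0, 0, 0.014],
    [0, 0, 0.014],
    [0, 0, 0.01],
    [0, 0, 0.005],
    [0, 0, 0]
  ],
  "gripper": [0.03, 0.03, 0.03, 0.03, 0.03, 0.03]
}}

```text
time: 7.15
tool_pos: [0.4383, 0.3043, 0.0372]
tcp_rot: [3.14, 0.001, -0.003]
wrist_force: [0.1, 0.9, -5.0]
width: 0.472
grip_force: 72.3
```

```bash
python3 - <<'E'
from h import *
P=[]
for i in range(3):
    a=snap("side","s4"); s=read_state(); P.append(np.r_[s["tool_pos"],s["wrist_force"]])
print(np.round(P,4))
cv2.imwrite("pics/c4.png",cv2.resize(a[240:370,110:280],None,fx=4,fy=4,interpolation=cv2.INTER_CUBIC))
E
```

```text
[[ 0.4389  0.3047  0.038   0.2807  0.0625 -3.9873]
 [ 0.4394  0.305   0.0386  0.0628  0.0287 -3.0465]
 [ 0.4397  0.3052  0.039  -0.4178 -0.7856 -3.9314]]
```

View pics/c4.png

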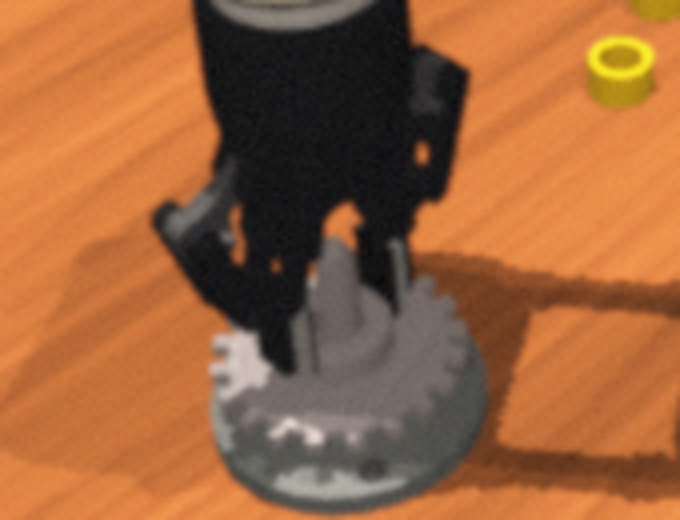

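The axle is through the bore (nose at crop (335,255)) and the wheel hovers a little above the shoulder. Lower until contact.

>>> {"name": "jog_arm", "arguments": {
  "turn": [
    [0, 0, 0],
    [0, 0, 0],
    [0, 0, 0],
    [0, 0, 0],
    [0, 0, 0]
  ],
  "delta_pos": [
    [-0.001, 0, 0.003],
    [0, 0, 0.003],
    [0, 0, 0.002],
    [0, 0, 0.001],
    [0, 0, 0]
  ],
  "gripper": [0.03, 0.03, 0.03, 0.03, 0.03]
}}

```text
time: 7.72
tool_pos: [0.4382, 0.3049, 0.0304]
tcp_rot: [-3.142, -0.001, 0.0]
wrist_force: [-2.9, -0.5, 5.2]
width: 0.469
grip_force: 73.2
```

Contact at the seated height. Release, rise, and go to the sleeve.

>>> {"name": "jog_arm", "arguments": {
  "turn": [
    [0, 0, 0],
    [0, 0, 0],
    [0, 0, 0],
    [0, 0, 0],
    [0, 0, 0],
    [0, 0, 0],
    [0, 0, 0],
    [0, 0, 0],
    [0, 0, 0],
    [0, 0, 0],
    [0, 0, 0],
    [0, 0, 0],
    [0, 0, 0],
    [0, 0, 0],
    [0, 0, 0],
    [0, 0, 0],
    [0, 0, 0],
    [0, 0, 0],
    [0, 0, 0]
  ],
  "delta_pos": [
    [0, 0, 0],
    [0, 0, 0],
    [0, 0, 0],
    [0, 0, -0.01],
    [0, 0, -0.02],
    [0, 0, -0.03],
    [0, 0, -0.03],
    [0, 0, -0.03],
    [0, 0.028, 0],
    [0, 0.028, 0],
    [0, 0.028, 0],
    [0, 0.028, 0],
    [0, 0.028, 0],
    [0, 0.028, 0],
    [0, 0.028, 0],
    [0, 0.028, 0],
    [0, 0.028, 0],
    [0, 0.028, 0],
    [0, 0, 0]
  ],
  "gripper": [0.065, 0.065, 0.065, 0.065, 0.065, 0.065, 0.065, 0.065, 0.065, 0.06, 0.055, 0.05, 0.05, 0.05, 0.05, 0.05, 0.05, 0.05, 0.05]
}}

```text
time: 9.3
tool_pos: [0.4385, 0.0211, 0.1503]
tcp_rot: [3.14, -0.004, 0.002]
wrist_force: [-0.0, 1.1, -0.1]
width: 0.591
grip_force: 0.0
```

```bash
python3 - <<'E'
from h import *
P=[]
for i in range(3):
    a=snap("side","s5"); s=read_state(); P.append(np.r_[s["tool_pos"],s["wrist_force"]])
print(np.round(P,4))
b=snap("top","t5")
A=cv2.resize(a[190:370,100:340],None,fx=1.66,fy=1.66); B=cv2.resize(b[210:390,80:320],None,fx=1.66,fy=1.66)
cv2.imwrite("pics/c5.png",np.hstack([A,B]))
E
```

```text
[[ 0.4386  0.0229  0.1502 -0.0499  0.6012 -0.3389]
 [ 0.4386  0.0241  0.1501 -0.2201 -0.6678 -0.0725]
 [ 0.4385  0.0248  0.1499  1.0372  0.2213 -0.7946]]
```

View pics/c5.png

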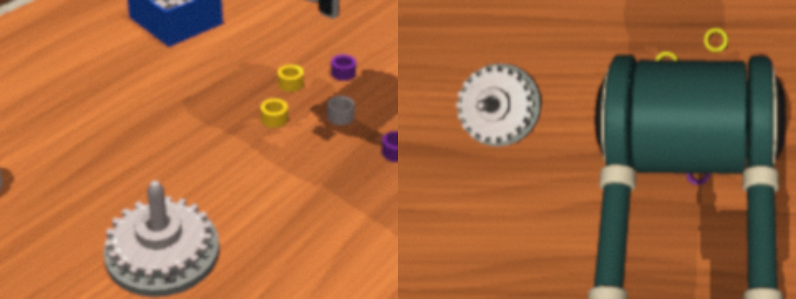

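The wheel sits flat on the stand, axle through the middle. The gripper is over the steel sleeve (left half (340,110)), away from the coloured rings.

>>> {"name": "jog_arm", "arguments": {
  "turn": [
    [0, 0, 0],
    [0, 0, 0],
    [0, 0, 0],
    [0, 0, 0],
    [0, 0, 0],
    [0, 0, 0],
    [0, 0, 0],
    [0, 0, 0],
    [0, 0, 0],
    [0, 0, 0],
    [0, 0, 0],
    [0, 0, 0],
    [0, 0, 0],
    [0, 0, 0]
  ],
  "delta_pos": [
    [0.0005, 0, 0.02],
    [0, 0, 0.03],
    [0, 0, 0.03],
    [0, 0, 0.03],
    [0, 0, 0.02],
    [0, 0, 0.01],
    [0, 0, 0.003],
    [0, 0, 0],
    [0, 0, 0],
    [0, 0, 0],
    [0, 0, 0],
    [0, 0, 0],
    [0, 0, 0],
    [0, 0, 0]
  ],
  "gripper": [0.05, 0.05, 0.05, 0.05, 0.05, 0.05, 0.05, 0.05, 0.02, 0.02, 0.02, 0.02, 0.02, 0.02],
  "grip_force": 50
}}

```text
time: 10.67
tool_pos: [0.4407, 0.025, 0.0081]
tcp_rot: [-3.141, -0.0, -0.006]
wrist_force: [-0.7, 1.9, 6.5]
width: 0.348
grip_force: 50.0
```

>>> {"name": "jog_arm", "arguments": {
  "turn": [
    [0, 0, 0],
    [0, 0, 0],
    [0, 0, 0],
    [0, 0, 0],
    [0, 0, 0],
    [0, 0, 0],
    [0, 0, 0],
    [0, 0, 0],
    [0, 0, 0],
    [0, 0, 0],
    [0, 0, 0],
    [0, 0, 0],
    [0, 0, 0],
    [0, 0, 0],
    [0, 0, 0],
    [0, 0, 0],
    [0, 0, 0],
    [0, 0, 0],
    [0, 0, 0]
  ],
  "delta_pos": [
    [0, 0, -0.01],
    [0, 0, -0.02],
    [0, 0, -0.03],
    [0, 0, -0.03],
    [0, 0, -0.03],
    [0, -0.028, 0],
    [0, -0.028, 0],
    [0, -0.028, 0],
    [0, -0.028, 0],
    [0, -0.028, 0],
    [0, -0.028, 0],
    [0, -0.028, 0],
    [0, -0.028, 0],
    [0, -0.028, 0],
    [0, -0.028, 0],
    [0, 0, 0],
    [0, 0, 0],
    [0, 0, 0],
    [0, 0, 0]
  ],
  "gripper": [0.02, 0.02, 0.02, 0.02, 0.02, 0.02, 0.02, 0.02, 0.02, 0.02, 0.02, 0.02, 0.02, 0.02, 0.02, 0.02, 0.02, 0.02, 0.02]
}}

```text
time: 12.25
tool_pos: [0.4383, 0.3038, 0.1264]
tcp_rot: [3.141, 0.0, -0.0]
wrist_force: [0.5, -0.5, -0.2]
width: 0.346
grip_force: 49.8
```

```bash
python3 - <<'E'
from h import *
a=snap("side","s6"); s=read_state(); print(np.round(np.r_[s["tool_pos"],s["wrist_force"],s["width"]],4))
cv2.imwrite("pics/c6.png",cv2.resize(a[210:370,100:290],None,fx=3.5,fy=3.5,interpolation=cv2.INTER_CUBIC))
E
```

```text
[ 0.4384  0.3036  0.1263  0.4836  0.2295 -1.3992  0.3467]
```

View pics/c6.png

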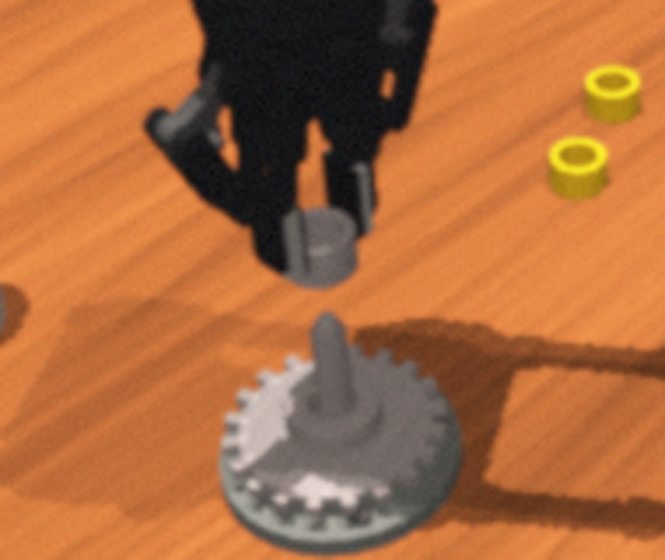

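The sleeve (crop (325,245)) hangs upright right over the nose (325,322). Lowering.

>>> {"name": "jog_arm", "arguments": {
  "turn": [
    [0, 0, 0],
    [0, 0, 0],
    [0, 0, 0],
    [0, 0, 0],
    [0, 0, 0],
    [0, 0, 0],
    [0, 0, 0]
  ],
  "delta_pos": [
    [0, 0, 0.012],
    [0, 0, 0.012],
    [0, 0, 0.012],
    [0, 0, 0.012],
    [0, 0, 0.012],
    [0, 0, 0.01],
    [0, 0, 0]
  ],
  "gripper": [0.02, 0.02, 0.02, 0.02, 0.02, 0.02, 0.02]
}}

```text
time: 12.88
tool_pos: [0.4364, 0.3034, 0.0529]
tcp_rot: [3.139, 0.001, -0.007]
wrist_force: [-0.6, -0.3, -0.7]
width: 0.344
grip_force: 49.8
```

>>> {"name": "jog_arm", "arguments": {
  "turn": [
    [0, 0, 0],
    [0, 0, 0],
    [0, 0, 0],
    [0, 0, 0],
    [0, 0, 0]
  ],
  "delta_pos": [
    [0, 0, 0.003],
    [0, 0, 0.002],
    [0, 0, 0.002],
    [0, 0, 0.001],
    [0, 0, 0]
  ],
  "gripper": [0.02, 0.02, 0.02, 0.02, 0.02]
}}

```text
time: 13.3
tool_pos: [0.4388, 0.305, 0.0485]
tcp_rot: [-3.141, -0.001, -0.001]
wrist_force: [0.9, 0.2, -1.1]
width: 0.343
grip_force: 49.8
```

>>> {"name": "jog_arm", "arguments": {
  "turn": [
    [0, 0, 0],
    [0, 0, 0],
    [0, 0, 0]
  ],
  "delta_pos": [
    [0, 0, 0.0015],
    [0, 0, 0.001],
    [0, 0, 0]
  ],
  "gripper": [0.02, 0.02, 0.02]
}}

```text
time: 13.55
tool_pos: [0.4391, 0.3052, 0.0481]
tcp_rot: [-3.141, -0.001, -0.001]
wrist_force: [-4.5, -3.1, 11.9]
width: 0.341
grip_force: 51.0
```

Seated. Release, rise, then the small wheel.

>>> {"name": "jog_arm", "arguments": {
  "turn": [
    [0, 0, 0],
    [0, 0, 0],
    [0, 0, 0],
    [0, 0, 0],
    [0, 0, 0],
    [0, 0, 0],
    [0, 0, 0],
    [0, 0, 0],
    [0, 0, 0],
    [0, 0, 0],
    [0, 0, 0],
    [0, 0, 0],
    [0, 0, 0],
    [0, 0, 0],
    [0, 0, 0],
    [0, 0, 0],
    [0, 0, 0],
    [0, 0, 0],
    [0, 0, 0],
    [0, 0, 0]
  ],
  "delta_pos": [
    [0, 0, 0],
    [0, 0, 0],
    [0, 0, 0],
    [0, 0, -0.01],
    [0, 0, -0.03],
    [0, 0, -0.03],
    [0, 0, -0.03],
    [0, 0.03, 0],
    [0, 0.03, 0],
    [0, 0.03, 0],
    [0, 0.03, 0],
    [0, 0.03, 0],
    [0, 0.03, 0],
    [0, 0.03, 0],
    [0, 0.03, 0],
    [0, 0.03, 0],
    [0, 0.03, 0],
    [0, 0.03, 0],
    [0, 0.03, 0],
    [0, 0.03, 0]
  ],
  "gripper": [0.055, 0.055, 0.055, 0.055, 0.055, 0.055, 0.055, 0.055, 0.06, 0.06, 0.06, 0.06, 0.06, 0.06, 0.06, 0.06, 0.06, 0.06, 0.06, 0.06]
}}

```text
time: 15.22
tool_pos: [0.4387, -0.0867, 0.1465]
tcp_rot: [3.141, 0.001, 0.001]
wrist_force: [0.2, 0.4, 0.0]
width: 0.705
grip_force: 0.0
```

>>> {"name": "jog_arm", "arguments": {
  "turn": [
    [0, 0, 0],
    [0, 0, 0],
    [0, 0, 0],
    [0, 0, 0],
    [0, 0, 0],
    [0, 0, 0],
    [0, 0, 0],
    [0, 0, 0],
    [0, 0, 0],
    [0, 0, 0],
    [0, 0, 0]
  ],
  "delta_pos": [
    [0.001, 0.03, 0],
    [0.001, 0.03, 0],
    [0.001, 0.03, 0],
    [0.001, 0.03, 0],
    [0.001, 0.03, 0],
    [0.001, 0.03, 0],
    [0.002, 0.03, 0],
    [0.002, 0.026, 0],
    [0, 0, 0],
    [0, 0, 0],
    [0, 0, 0]
  ],
  "gripper": [0.06, 0.06, 0.06, 0.06, 0.06, 0.06, 0.06, 0.06, 0.06, 0.06, 0.06]
}}

```text
time: 16.13
tool_pos: [0.4486, -0.3207, 0.1458]
tcp_rot: [-3.141, -0.0, 0.001]
wrist_force: [-0.5, 0.7, 0.4]
width: 0.703
grip_force: 0.0
```

```bash
python3 - <<'E'
from h import *
a=snap("side","s7"); b=snap("top","t7"); s=read_state(); print(np.round(np.r_[s["tool_pos"],s["wrist_force"],s["width"]],4))
A=cv2.resize(a[240:380,110:290],(400,311)); B=cv2.resize(a[90:230,310:490],(400,311))
cv2.imwrite("pics/c7.png",np.hstack([A,B]))
E
```

```text
[ 0.4487 -0.32    0.1457 -0.2875  0.1665  0.5085  0.7047]
```

View pics/c7.png

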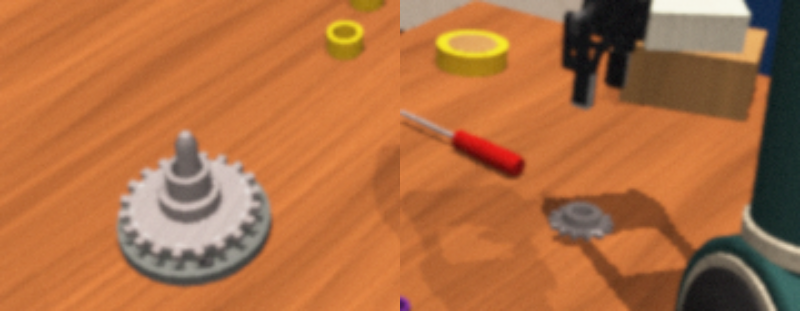

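The sleeve stands on the big wheel's hub (left half (188,180)). The gripper is above the small wheel (right half (582,217)). Grasp it.

>>> {"name": "jog_arm", "arguments": {
  "turn": [
    [0, 0, 0],
    [0, 0, 0],
    [0, 0, 0],
    [0, 0, 0],
    [0, 0, 0],
    [0, 0, 0],
    [0, 0, 0],
    [0, 0, 0],
    [0, 0, 0],
    [0, 0, 0],
    [0, 0, 0],
    [0, 0, 0],
    [0, 0, 0],
    [0, 0, 0]
  ],
  "delta_pos": [
    [0.0003, 0.001, 0.02],
    [0, 0, 0.03],
    [0, 0, 0.03],
    [0, 0, 0.03],
    [0, 0, 0.015],
    [0, 0, 0.0075],
    [0, 0, 0.003],
    [0, 0, 0],
    [0, 0, 0],
    [0, 0, 0],
    [0, 0, 0],
    [0, 0, 0],
    [0, 0, 0],
    [0, 0, 0]
  ],
  "gripper": [0.06, 0.06, 0.06, 0.06, 0.06, 0.06, 0.06, 0.06, 0.025, 0.025, 0.025, 0.025, 0.025, 0.025],
  "grip_force": 60
}}

```text
time: 17.4
tool_pos: [0.4506, -0.3229, 0.0127]
tcp_rot: [3.14, 0.001, 0.004]
wrist_force: [-1.0, 2.5, 5.7]
width: 0.421
grip_force: 59.2
```

>>> {"name": "jog_arm", "arguments": {
  "turn": [
    [0, 0, 0],
    [0, 0, 0],
    [0, 0, 0],
    [0, 0, 0],
    [0, 0, 0],
    [0, 0, 0],
    [0, 0, 0],
    [0, 0, 0],
    [0, 0, 0],
    [0, 0, 0],
    [0, 0, 0],
    [0, 0, 0],
    [0, 0, 0],
    [0, 0, 0],
    [0, 0, 0],
    [0, 0, 0],
    [0, 0, 0],
    [0, 0, 0]
  ],
  "delta_pos": [
    [0, 0, -0.01],
    [0, 0, -0.02],
    [0, 0, -0.03],
    [0, 0, -0.03],
    [0, 0, -0.03],
    [0, 0, -0.02],
    [-0.001, -0.03, 0],
    [-0.001, -0.03, 0],
    [-0.001, -0.03, 0],
    [-0.001, -0.03, 0],
    [-0.001, -0.03, 0],
    [-0.001, -0.03, 0],
    [-0.001, -0.03, 0],
    [-0.001, -0.03, 0],
    [-0.001, -0.03, 0],
    [-0.001, -0.03, 0],
    [0, -0.03, 0],
    [0, 0, 0]
  ],
  "gripper": [0.025, 0.025, 0.025, 0.025, 0.025, 0.025, 0.025, 0.025, 0.025, 0.025, 0.025, 0.025, 0.025, 0.025, 0.025, 0.025, 0.025, 0.025]
}}

```text
time: 18.9
tool_pos: [0.4389, 0.0119, 0.1515]
tcp_rot: [-3.139, -0.007, -0.003]
wrist_force: [-0.1, 0.0, -2.0]
width: 0.417
grip_force: 60.5
```

>>> {"name": "jog_arm", "arguments": {
  "turn": [
    [0, 0, 0],
    [0, 0, 0],
    [0, 0, 0],
    [0, 0, 0],
    [0, 0, 0],
    [0, 0, 0],
    [0, 0, 0],
    [0, 0, 0],
    [0, 0, 0],
    [0, 0, 0],
    [0, 0, 0],
    [0, 0, 0],
    [0, 0, 0],
    [0, 0, 0]
  ],
  "delta_pos": [
    [0, -0.029, 0],
    [0, -0.029, 0],
    [0, -0.029, 0],
    [0, -0.029, 0],
    [0, -0.029, 0],
    [0, -0.029, 0],
    [0, -0.029, 0],
    [0, -0.029, 0],
    [0, -0.029, 0],
    [0, -0.029, 0],
    [0, 0, 0],
    [0, 0, 0],
    [0, 0, 0],
    [0, 0, 0]
  ],
  "gripper": [0.025, 0.025, 0.025, 0.025, 0.025, 0.025, 0.025, 0.025, 0.025, 0.025, 0.025, 0.025, 0.025, 0.025]
}}

```text
time: 20.07
tool_pos: [0.4389, 0.2966, 0.1505]
tcp_rot: [3.141, -0.0, -0.0]
wrist_force: [0.0, -0.7, -1.0]
width: 0.42
grip_force: 60.7
```

```bash
python3 - <<'E'
from h import *
a=snap("side","s8"); s=read_state(); print(np.round(np.r_[s["tool_pos"],s["wrist_force"],s["width"]],4))
cv2.imwrite("pics/c8.png",cv2.resize(a[210:370,100:290],None,fx=3.5,fy=3.5,interpolation=cv2.INTER_CUBIC))
E
```

```text
[ 0.4389  0.2965  0.1504 -0.5583  0.0584 -1.3938  0.416 ]
```

View pics/c8.png

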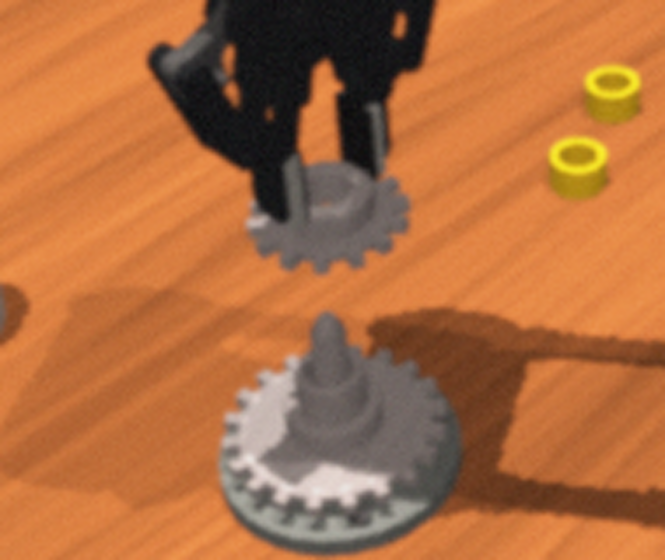

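The small wheel hangs level, hub up, over the nose; it still needs +8 mm in y. Correct and lower.

>>> {"name": "jog_arm", "arguments": {
  "turn": [
    [0, 0, 0],
    [0, 0, 0],
    [0, 0, 0],
    [0, 0, 0],
    [0, 0, 0],
    [0, 0, 0],
    [0, 0, 0],
    [0, 0, 0],
    [0, 0, 0],
    [0, 0, 0],
    [0, 0, 0]
  ],
  "delta_pos": [
    [0, -0.004, 0],
    [0, -0.004, 0],
    [0, 0, 0],
    [0, 0, 0],
    [0, 0, 0.015],
    [0, 0, 0.015],
    [0, 0, 0.012],
    [0, 0, 0.012],
    [0, 0, 0.01],
    [0, 0, 0.009],
    [0, 0, 0]
  ],
  "gripper": [0.025, 0.025, 0.025, 0.025, 0.025, 0.025, 0.025, 0.025, 0.025, 0.025, 0.025]
}}

```text
time: 21.03
tool_pos: [0.4374, 0.3049, 0.0749]
tcp_rot: [3.139, 0.001, -0.005]
wrist_force: [-0.2, -0.8, -2.2]
width: 0.418
grip_force: 60.7
```

>>> {"name": "jog_arm", "arguments": {
  "turn": [
    [0, 0, 0],
    [0, 0, 0],
    [0, 0, 0],
    [0, 0, 0],
    [0, 0, 0]
  ],
  "delta_pos": [
    [0, 0, 0.002],
    [0, 0, 0.002],
    [0, 0, 0.001],
    [0, 0, 0],
    [0, 0, 0]
  ],
  "gripper": [0.025, 0.025, 0.025, 0.025, 0.025]
}}

```text
time: 21.45
tool_pos: [0.4392, 0.3061, 0.0728]
tcp_rot: [-3.141, -0.001, -0.001]
wrist_force: [-0.2, 0.8, -1.3]
width: 0.419
grip_force: 60.8
```

>>> {"name": "jog_arm", "arguments": {
  "turn": [
    [0, 0, 0],
    [0, 0, 0],
    [0, 0, 0],
    [0, 0, 0]
  ],
  "delta_pos": [
    [0, 0.001, 0.001],
    [0, 0, 0.001],
    [0, 0, 0],
    [0, 0, 0]
  ],
  "gripper": [0.025, 0.025, 0.025, 0.025]
}}

```text
time: 21.78
tool_pos: [0.4398, 0.306, 0.0727]
tcp_rot: [-3.139, -0.001, -0.003]
wrist_force: [-3.1, 0.5, 10.1]
width: 0.418
grip_force: 62.2
```

Seated on the sleeve. Release, rise, and go to the collar.

>>> {"name": "jog_arm", "arguments": {
  "turn": [
    [0, 0, 0],
    [0, 0, 0],
    [0, 0, 0],
    [0, 0, 0],
    [0, 0, 0],
    [0, 0, 0],
    [0, 0, 0],
    [0, 0, 0],
    [0, 0, 0],
    [0, 0, 0],
    [0, 0, 0],
    [0, 0, 0],
    [0, 0, 0],
    [0, 0, 0],
    [0, 0, 0],
    [0, 0, 0],
    [0, 0, 0],
    [0, 0, 0],
    [0, 0, 0],
    [0, 0, 0]
  ],
  "delta_pos": [
    [0, 0, 0],
    [0, 0, 0],
    [0, 0, 0],
    [0, 0, -0.01],
    [0, 0, -0.025],
    [0, 0, -0.03],
    [0, 0, -0.02],
    [0.0122, 0.0288, 0],
    [0.0122, 0.0288, 0],
    [0.0122, 0.0288, 0],
    [0.0122, 0.0288, 0],
    [0.0122, 0.0288, 0],
    [0.0122, 0.0288, 0],
    [0.0122, 0.0288, 0],
    [0.0122, 0.0288, 0],
    [0.0122, 0.0288, 0],
    [0.0122, 0.0288, 0],
    [0.0122, 0.0288, 0],
    [0.0122, 0.0288, 0],
    [0.0122, 0.0288, 0]
  ],
  "gripper": [0.06, 0.06, 0.06, 0.06, 0.06, 0.06, 0.06, 0.06, 0.065, 0.07, 0.075, 0.075, 0.075, 0.075, 0.075, 0.075, 0.075, 0.075, 0.075, 0.075]
}}

```text
time: 23.45
tool_pos: [0.5981, -0.0712, 0.1559]
tcp_rot: [3.142, 0.001, 0.0]
wrist_force: [0.7, -0.1, -1.6]
width: 0.881
grip_force: 0.0
```

>>> {"name": "jog_arm", "arguments": {
  "turn": [
    [0, 0, 0],
    [0, 0, 0],
    [0, 0, 0],
    [0, 0, 0],
    [0, 0, 0],
    [0, 0, 0],
    [0, 0, 0],
    [0, 0, 0]
  ],
  "delta_pos": [
    [0.0122, 0.0288, 0],
    [0.0122, 0.0288, 0],
    [0.0122, 0.0288, 0],
    [0.0122, 0.0288, 0],
    [0, 0, 0.03],
    [0, 0, 0.03],
    [0, 0, 0],
    [0, 0, 0]
  ],
  "gripper": [0.075, 0.075, 0.075, 0.075, 0.075, 0.075, 0.075, 0.075]
}}

```text
time: 24.12
tool_pos: [0.6444, -0.1842, 0.0931]
tcp_rot: [-3.14, -0.001, 0.009]
wrist_force: [0.4, -1.0, 0.3]
width: 0.879
grip_force: 0.0
```

```bash
python3 - <<'E'
from h import *
a=snap("side","s9"); s=read_state(); print(np.round(np.r_[s["tool_pos"],s["wrist_force"],s["width"]],4))
A=cv2.resize(a[240:380,110:290],(400,311)); B=cv2.resize(a[90:230,200:380],(400,311))
cv2.imwrite("pics/c9.png",np.hstack([A,B]))
E
```

```text
[ 0.6461 -0.1844  0.0953  0.5705  0.0262  0.747   0.8794]
```

View pics/c9.png

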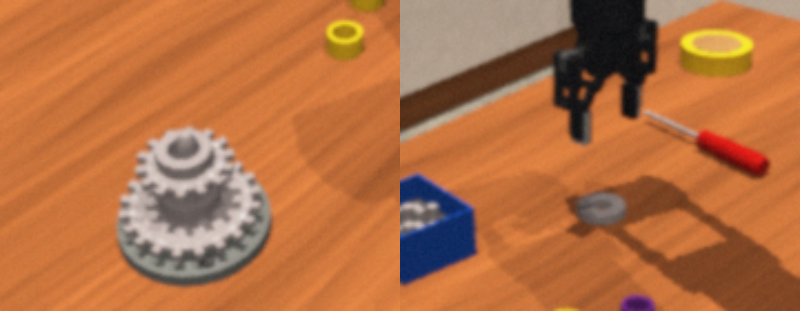

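The small wheel sits flat on the sleeve (left half (185,150)), and the open fingers straddle the collar (right half (602,208)). Going down to it.

>>> {"name": "jog_arm", "arguments": {
  "turn": [
    [0, 0, 0],
    [0, 0, 0],
    [0, 0, 0],
    [0, 0, 0],
    [0, 0, 0],
    [0, 0, 0],
    [0, 0, 0],
    [0, 0, 0]
  ],
  "delta_pos": [
    [0, -0.001, 0.02],
    [0, 0, 0.03],
    [0, 0, 0.02],
    [0, 0, 0.012],
    [0, 0, 0.006],
    [0, 0, 0.004],
    [0, 0, 0],
    [0, 0, 0]
  ],
  "gripper": [0.075, 0.075, 0.075, 0.075, 0.075, 0.075, 0.075, 0.075]
}}

```text
time: 24.83
tool_pos: [0.6479, -0.184, 0.005]
tcp_rot: [3.141, 0.001, 0.004]
wrist_force: [0.8, 0.3, 0.1]
width: 0.878
grip_force: 0.0
```

```bash
python3 - <<'E'
from h import *
a=snap("side","s10"); s=read_state(); print(np.round(np.r_[s["tool_pos"],s["wrist_force"],s["width"]],4))
cv2.imwrite("pics/c10.png",cv2.resize(a[110:220,220:360],None,fx=5,fy=5,interpolation=cv2.INTER_CUBIC))
E
```

```text
[ 0.648  -0.184   0.0051  0.04    0.7808  0.5502  0.8793]
```

View pics/c10.png

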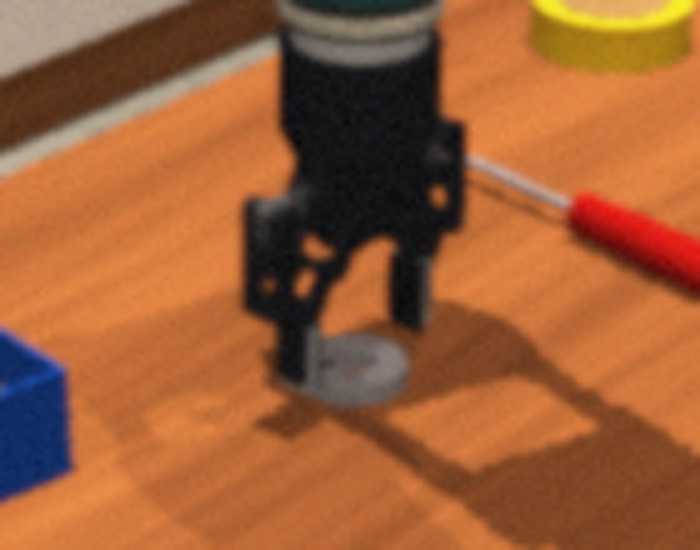

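The fingers straddle the collar with the tips still about 1 cm above the bench. 5 mm lower, then close.

>>> {"name": "jog_arm", "arguments": {
  "turn": [
    [0, 0, 0],
    [0, 0, 0],
    [0, 0, 0],
    [0, 0, 0],
    [0, 0, 0],
    [0, 0, 0],
    [0, 0, 0],
    [0, 0, 0],
    [0, 0, 0]
  ],
  "delta_pos": [
    [-0.001, 0, 0.003],
    [0, 0, 0.0025],
    [0, 0, 0],
    [0, 0, 0],
    [0, 0, 0],
    [0, 0, 0],
    [0, 0, 0],
    [0, 0, 0],
    [0, 0, 0]
  ],
  "gripper": [0.075, 0.075, 0.075, 0.04, 0.04, 0.04, 0.04, 0.04, 0.04],
  "grip_force": 60
}}

```text
time: 25.63
tool_pos: [0.6462, -0.1839, -0.0015]
tcp_rot: [3.141, 0.001, 0.002]
wrist_force: [-1.2, 0.4, 4.6]
width: 0.599
grip_force: 62.9
```

>>> {"name": "jog_arm", "arguments": {
  "turn": [
    [0, 0, 0],
    [0, 0, 0],
    [0, 0, 0],
    [0, 0, 0],
    [0, 0, 0],
    [0, 0, 0],
    [0, 0, 0],
    [0, 0, 0]
  ],
  "delta_pos": [
    [0, 0, -0.01],
    [0, 0, -0.02],
    [0, 0, -0.03],
    [0, 0, -0.03],
    [0, 0, -0.03],
    [0, 0, -0.02],
    [0, 0, 0],
    [0, 0, 0]
  ],
  "gripper": [0.04, 0.04, 0.04, 0.04, 0.04, 0.04, 0.04, 0.04]
}}

```text
time: 26.3
tool_pos: [0.6464, -0.1839, 0.1394]
tcp_rot: [3.141, 0.001, 0.004]
wrist_force: [0.6, 0.4, -1.7]
width: 0.598
grip_force: 62.7
```

>>> {"name": "jog_arm", "arguments": {
  "turn": [
    [0, 0, 0],
    [0, 0, 0],
    [0, 0, 0],
    [0, 0, 0],
    [0, 0, 0],
    [0, 0, 0],
    [0, 0, 0],
    [0, 0, 0],
    [0, 0, 0],
    [0, 0, 0],
    [0, 0, 0],
    [0, 0, 0],
    [0, 0, 0],
    [0, 0, 0],
    [0, 0, 0],
    [0, 0, 0],
    [0, 0, 0],
    [0, 0, 0],
    [0, 0, 0],
    [0, 0, 0]
  ],
  "delta_pos": [
    [-0.0122, -0.0288, 0],
    [-0.0122, -0.0288, 0],
    [-0.0122, -0.0288, 0],
    [-0.0122, -0.0288, 0],
    [-0.0122, -0.0288, 0],
    [-0.0122, -0.0288, 0],
    [-0.0122, -0.0288, 0],
    [-0.0122, -0.0288, 0],
    [-0.0122, -0.0288, 0],
    [-0.0122, -0.0288, 0],
    [-0.0122, -0.0288, 0],
    [-0.0122, -0.0288, 0],
    [-0.0122, -0.0288, 0],
    [-0.0122, -0.0288, 0],
    [-0.0122, -0.0288, 0],
    [-0.0122, -0.0288, 0],
    [-0.0122, -0.0288, 0],
    [0, 0, 0],
    [0, 0, 0],
    [0, 0, 0]
  ],
  "gripper": [0.04, 0.04, 0.04, 0.04, 0.04, 0.04, 0.04, 0.04, 0.04, 0.04, 0.04, 0.04, 0.04, 0.04, 0.04, 0.04, 0.04, 0.04, 0.04, 0.04]
}}

```text
time: 27.97
tool_pos: [0.4366, 0.3048, 0.1358]
tcp_rot: [3.139, 0.003, -0.005]
wrist_force: [0.2, 0.6, -0.8]
width: 0.598
grip_force: 62.8
```

```bash
python3 - <<'E'
from h import *
a=snap("side","s11"); s=read_state(); print(np.round(np.r_[s["tool_pos"],s["wrist_force"],s["width"]],4))
cv2.imwrite("pics/c11.png",cv2.resize(a[210:370,100:290],None,fx=3.5,fy=3.5,interpolation=cv2.INTER_CUBIC))
E
```

```text
[ 0.4371  0.3045  0.1362  0.0777 -1.073  -1.159   0.5955]
```

View pics/c11.png

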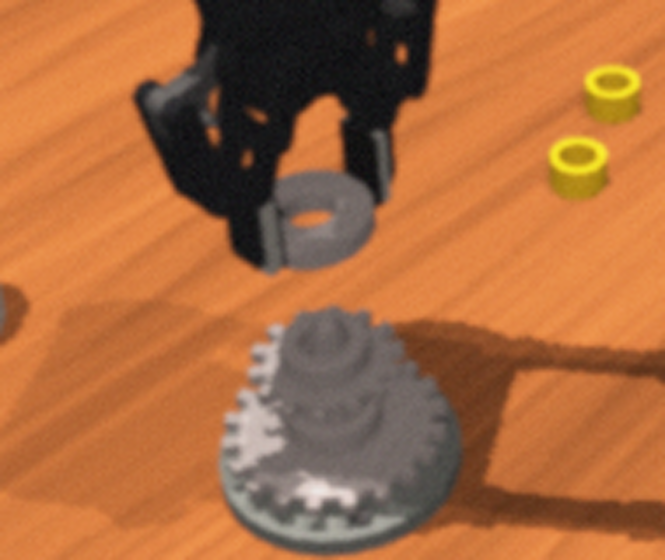

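The collar (crop (320,215)) is held directly above the nose (328,325), maybe slightly tilted. Gentle contact before release will level it. My picture budget is used up, so from here I check numerically.

>>> {"name": "jog_arm", "arguments": {
  "turn": [
    [0, 0, 0],
    [0, 0, 0],
    [0, 0, 0],
    [0, 0, 0],
    [0, 0, 0],
    [0, 0, 0],
    [0, 0, 0],
    [0, 0, 0]
  ],
  "delta_pos": [
    [0.0005, 0, 0.012],
    [0, 0, 0.012],
    [0, 0, 0.012],
    [0, 0, 0.008],
    [0, 0, 0.005],
    [0, 0, 0.003],
    [0, 0, 0],
    [0, 0, 0]
  ],
  "gripper": [0.04, 0.04, 0.04, 0.04, 0.04, 0.04, 0.04, 0.04]
}}

```text
time: 28.68
tool_pos: [0.4385, 0.3059, 0.0858]
tcp_rot: [-3.142, -0.001, -0.0]
wrist_force: [-0.6, 0.6, -0.7]
width: 0.601
grip_force: 62.8
```

>>> {"name": "jog_arm", "arguments": {
  "turn": [
    [0, 0, 0],
    [0, 0, 0],
    [0, 0, 0],
    [0, 0, 0]
  ],
  "delta_pos": [
    [0, 0, 0.002],
    [0, 0, 0.002],
    [0, 0, 0],
    [0, 0, 0]
  ],
  "gripper": [0.04, 0.04, 0.04, 0.04]
}}

```text
time: 29.02
tool_pos: [0.4384, 0.3059, 0.0819]
tcp_rot: [-3.141, -0.001, -0.0]
wrist_force: [-0.6, -0.0, -0.5]
width: 0.598
grip_force: 62.9
```

>>> {"name": "jog_arm", "arguments": {
  "turn": [
    [0, 0, 0],
    [0, 0, 0],
    [0, 0, 0],
    [0, 0, 0]
  ],
  "delta_pos": [
    [0, 0.001, 0.002],
    [0, 0, 0.0015],
    [0, 0, 0],
    [0, 0, 0]
  ],
  "gripper": [0.04, 0.04, 0.04, 0.04]
}}

```text
time: 29.35
tool_pos: [0.4382, 0.3047, 0.0781]
tcp_rot: [3.141, 0.001, -0.0]
wrist_force: [0.0, 0.4, -1.1]
width: 0.599
grip_force: 62.9
```

>>> {"name": "jog_arm", "arguments": {
  "turn": [
    [0, 0, 0],
    [0, 0, 0],
    [0, 0, 0]
  ],
  "delta_pos": [
    [0, 0, 0.0015],
    [0, 0, 0],
    [0, 0, 0]
  ],
  "gripper": [0.04, 0.04, 0.04]
}}

```text
time: 29.6
tool_pos: [0.4383, 0.3048, 0.0767]
tcp_rot: [3.142, 0.001, -0.0]
wrist_force: [-0.2, 0.1, -1.7]
width: 0.597
grip_force: 62.9
```

>>> {"name": "jog_arm", "arguments": {
  "turn": [
    [0, 0, 0],
    [0, 0, 0],
    [0, 0, 0]
  ],
  "delta_pos": [
    [0, 0, 0.0015],
    [0, 0, 0],
    [0, 0, 0]
  ],
  "gripper": [0.04, 0.04, 0.04]
}}

```text
time: 29.85
tool_pos: [0.4385, 0.3048, 0.0764]
tcp_rot: [3.142, 0.001, 0.0]
wrist_force: [-2.7, -2.1, 5.8]
width: 0.596
grip_force: 63.6
```

Contact at the expected height. Press slightly more, release, and rise clear of the view.

>>> {"name": "jog_arm", "arguments": {
  "turn": [
    [0, 0, 0],
    [0, 0, 0],
    [0, 0, 0],
    [0, 0, 0],
    [0, 0, 0],
    [0, 0, 0],
    [0, 0, 0],
    [0, 0, 0],
    [0, 0, 0],
    [0, 0, 0],
    [0, 0, 0],
    [0, 0, 0],
    [0, 0, 0],
    [0, 0, 0],
    [0, 0, 0],
    [0, 0, 0],
    [0, 0, 0],
    [0, 0, 0]
  ],
  "delta_pos": [
    [0, 0, 0.0005],
    [0, 0, 0],
    [0, 0, 0],
    [0, 0, 0],
    [0, 0, 0],
    [0, 0, -0.01],
    [0, 0, -0.02],
    [0, 0, -0.03],
    [0, 0, -0.03],
    [0, 0, -0.03],
    [0, 0.03, 0],
    [0, 0.03, 0],
    [0, 0.03, 0],
    [0, 0.03, 0],
    [0, 0.03, 0],
    [0, 0.03, 0],
    [0, 0.03, 0],
    [0, 0, 0]
  ],
  "gripper": [0.04, 0.04, 0.075, 0.075, 0.075, 0.075, 0.075, 0.075, 0.075, 0.075, 0.075, 0.075, 0.075, 0.075, 0.075, 0.075, 0.075, 0.075]
}}

```text
time: 31.35
tool_pos: [0.4384, 0.0908, 0.1954]
tcp_rot: [3.139, -0.005, 0.001]
wrist_force: [-0.6, 0.0, 0.3]
width: 0.874
grip_force: 0.0
```

```bash
python3 - <<'E'
from h import *
a=snap("side","s12"); b=snap("top","t12")
hs=cv2.cvtColor(b,cv2.COLOR_BGR2HSV)
# top: collar's top face at z=.090
e=proj("top",(.4383,.3045,.09)); r=.027*485/.99; print("expected",e,r)
x,y=map(int,e); g=cv2.cvtColor(b,cv2.COLOR_BGR2GRAY)
print(g[y-19:y+20:2,x-20:x+21:2])
# side: bright top face of the collar vs predicted ellipse
th=np.linspace(0,2*np.pi,72)
p=np.array([proj("side",(.4383+.027*np.cos(t),.3045+.027*np.sin(t),.09)) for t in th],np.float32)
print("pred side ellipse",cv2.fitEllipse(p))
gs=cv2.cvtColor(a,cv2.COLOR_BGR2GRAY); c=p.mean(0); x,y=map(int,c)
print(c); print(gs[y-13:y+24:2,x-20:x+21:2])
E
```

```text
expected [129.14204586 273.05425284] 13.227272727272728
[[118 113 116 112 114 113 114 123 171 117 124 182 141  53  48  48  51  47
   36  25  25]
 [116 119 120 120 117 119 121 136 195 170 174 180  97  53  53  52  54  51
   37  26  32]
 [110 118 116 113 115 123 131 119 171 178 175 158  73  56  56  56  57  50
   38  29  40]
 [117 118 117 118 120 158 186 162 185 188 195 152  62  59  60  59  58  49
   40  25  46]
 [121 121 119 117 121 149 179 194 200 201 202 133  61  61  58  61  64  51
   33  24  52]
 [117 119 117 116 131 164 195 199 204 205 200 106  67  65  61  62  64  52
   32  26  57]
 [129 129 127 142 168 110 165 199 201 175 156  85  66  65  66  66  65  54
   37  27  61]
 [121 122 123 131 177 175 123 132 124  88 101  75  67  69  67  68  66  51
   34  31  59]
 [117 117 120 130 186 203 203 160  61  62  87  75  70  69  67  70  67  52
   37  33  62]
 [128 125 127 160 191 201 210 181  55  82 102  72  71  71  69  72  68  53
   30  30  63]
 [118 118 122 154 188 198 206 192  75  79  84  70  71  72  73  73  71  57
   29  31  65]
 [121 122 119 129 187 198 205 205 146  76  64  69  73  72  73  75
[... 1870 characters left out ...]
0 178 201 204 202 203 201 203 201 203 202 200 185 144  99  83
  111 152 191]
 [151 136  98 108 161 185 199 208 208 208 199 192 178 148 108  96  85  94
  120 124 138]
 [114 109 120  94  98 109 129 138 142 139 135 118 106  98  95  85  82  97
  124 147 134]
 [154 154 142  96  98  96 101  98  99 103 103 101  99  97  86  78  82 111
  142 175 193]
 [184 166 164 112  92  86  89  95  92  96  95  91  87  89  83  88 102 136
  171 144 152]
 [119 111 159 169 114  94  90  91  88  89  92  88  88  93  93 114 151 188
  159 118 119]
 [133 151 191 196 185 125  95  91  90  95  94  99  97 107 146 171 193 197
  193 151 131]
 [171 170 179 141 169 184 156 141 139 143 127 137 160 203 209 175 126 127
  146 109 130]]
```

```bash
python3 - <<'E'
from h import *
a=cv2.imread("pics/s12.png"); g=cv2.GaussianBlur(cv2.cvtColor(a,cv2.COLOR_BGR2GRAY),(3,3),0)
m=((g>165)*1).astype(np.uint8); m[:284]=0; m[313:]=0; m[:,:170]=0; m[:,211:]=0
m=cv2.morphologyEx(m,cv2.MORPH_OPEN,np.ones((3,3),np.uint8)); c=np.vstack([k for k in cv2.findContours(m,0,1)[0] if cv2.contourArea(k)>60]); h=cv2.convexHull(c)
print("seen",cv2.fitEllipse(h)); print(centre("side",h,.09))
# everything else unchanged? compare bystanders with the first pictures
for n,f,bx in (("can","side",[215,320,45,110]),("bin","side",[165,220,170,240]),("screwdriver","side",[130,175,300,372])):
    p,q=[cv2.imread(f"pics/{k}.png")[bx[0]:bx[1],bx[2]:bx[3]].astype(float) for k in("side0","s12")]; print(n,abs(p-q).mean())
E
```

```text
seen ((190.9681396484375, 299.4566955566406), (23.043195724487305, 34.4578742980957), 79.73252868652344)
(array([0.4408, 0.3063]), 0.0528, array([0.4411, 0.3062]), array([0.0513, 0.0522]))
can 6.484297924297924
bin 5.573766233766234
screwdriver 19.550720164609054
```

```bash
python3 - <<'E'
from h import *
from workcell import ticket
for k in("top0","t12"):
    h=cv2.cvtColor(cv2.imread(f"pics/{k}.png"),cv2.COLOR_BGR2HSV); w=(((h[...,0]<4)|(h[...,0]>175))&(h[...,1]>190))[120:230,430:470]
    y,x=np.where(w); print(k,len(x),x.mean()+430,y.mean()+120)
print(ticket.finish_job())
E
```

```text
top0 460 446.5804347826087 198.33695652173913
t12 459 446.5533769063181 198.29847494553377
the job is handed in; nothing more can be done
None
```

The job is handed in at about 31 s of the 104 s allowed. The stack from the bottom is big wheel, sleeve, small wheel, collar, with both hubs up; the camera checks showed the wheels and sleeve seated and the collar flat on top, and the oil can, bin and screwdriver unmoved.

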